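# Shut a lever arch file

### The job

The lever arch file has been left open on the desk. Without picking anything up, push its standing lever over and down until it lies shut, so that the arches close on the posts; after that tip the front cover over from behind and push it down until it lies fully shut. Leave the file about where it lies, flat on the desk, and do not disturb the other things.

Things in the scene. Friction and masses are not known exactly. Their poses are not given: they have to be found in the camera images.
- file: A5 lever arch file, grey, 0.7 to 0.95 kg, loose, lying open on its back cover. Origin: centre of the back cover's underside, on the desk; x along the spine, y across the cover towards the spine, z up. Back cover 234 (x) by 225 (y) by 3 mm. The spine is an upright wall 62 mm high at y = +112.5 to +115.5 mm; the front cover hinges on its top. Filed sheets, 20 mm high, cover y below +40 mm.
- mechanism (a point): Centre of the steel mechanism plate on the back cover (130 by 82 mm; at x = 0, y = +60, z = +4 mm in the file's frame, axes as the file's). From it: two posts 39 mm high at x = +-40, y = -31.5 mm; two wire arches at x = +-40 mm, up to 57 mm above the desk, turning with the lever about an axle at y = +6.5 mm and leaning up to 21 mm to the spine when open; the lever at y = +26.5 mm.
- lever (a joint): Angle of the file's steel lever: 0 = lying shut (arches shut), 1.05 to 1.28 rad at the start = standing up (arches open), stop at 1.35. It swings in the file's x-z plane at y = +86.5 mm, 26 mm inside the spine; shut, it points along the file's +x; open, it stands up and leans that way. Stiff: stays where it is left, about 2 N at its end moves it.
- lever_pivot (a point): Pivot of the lever: in the file's frame at x = -30, y = +86.5, z = +16 mm. Axes as the file's.
- lever_end (a point): Middle of the upper face of the lever's curled end, 95 mm from the pivot along the lever. The lever is a steel strip 12 mm wide, 18 mm wide at this end, and this point is on the side to push on. With the lever shut it is at x = +65, y = +86.5 mm in the file's frame, 24 mm above the desk.
- cover (a joint): Angle of the file's front cover: 0 = fully shut, lying level on the spine's top; pi/2 = standing upright; at the start 2.15 to 2.5 rad, leaning back outside the spine. Stop at 2.75. Stiff hinge: stays at any angle, about 1 to 2 N at its free edge moves it.
- cover_hinge (a point): Middle of the cover's hinge line, which runs along the file's x at y = +114 mm, 63.5 mm above the desk.
- cover_edge (a point): Middle of the front cover's free edge (half-way along the 234 mm and half-way through the 3 mm board), 225 mm from the hinge line. The cover is a flat board 234 by 225 by 3 mm.
- mug: green mug, 96 mm high, 86 mm wide, bystander; origin under its centre
- stapler: desk stapler 36x152x41 mm, bystander; origin under its centre, long axis y
- hole_punch: two-hole punch 91x116x49 mm, bystander; origin under its centre
- rubber_stamp: wooden-handled rubber stamp 28x52x74 mm, bystander; origin under its centre
- flask: steel drinking flask, 64 mm across, 240 mm high, bystander; origin under its centre
- sticky_notes: block of yellow sticky notes 76x76x16 mm, bystander; origin under its centre

How it is judged:
By the outcome, as a careful person would: the job done as asked, in the order asked, and still so for the second after the job is handed in, with the robot touching nothing.
It also fails if it takes over 58 s, if anything falls off the work surface, if the arm or the gripper's body presses on something with over 40 N, if the wrist force passes 120 N, or if a joint passes its speed limit or range.

### The arm

A 6-joint arm with a two-finger parallel gripper is mounted at the origin on a cart in front of the work surface, level with it; the furniture and walls round the work are solid. World frame = base frame: x ahead of the robot, y to its left, z up, the work surface at z = 0. Lengths are in m, angles in degrees, forces in N, time in s.
With the tool pointing down it reaches from about 0.3 to 0.75 m from the base axis. Payload 8.5 kg.
Tool frame: the origin (TCP) lies between the finger pads; the fingertips stand 14 mm ahead of it and the grasp point (between the pads) lies 5 mm behind it; x points along the fingers, z is the direction in which the jaws open and shut, and the axes are right-handed (so a half turn about x gives the same grasp; the last joint's range is limited). The gripper opens to 85 mm and grips with 20 to 120 N. Pads are 22 mm wide; open, the fingers measure 114 mm over their backs; the gripper's body (76 mm by 85 mm) begins 54 mm behind the grasp point. The pads swing forward as they close: fully open they stand 13 mm farther back than shut.
Start: joints at [-86.477, 21.807, 74.336, -0, 83.858, -12.336], TCP at [0.15, -0.529, 0.245] pointing down, gripper open.
Joint ranges: [-178.18, 178.18], [-50.72, 133.34], [12.68, 142.11], [-81.47, 261.47], [9.98, 163.14], [-165.26, 165.26]. Speed limits (degrees/s): [136.94, 136.94, 180, 180, 180, 180].

### API

Orientations are given as a 3x3 rotation matrix whose columns are the frame's x, y, z axes.
In Python, from rig import env gives the robot as it stands.
- The arm moves only by the shell command python3 -m jog 'ROWS' [FORCE]. ROWS is JSON, a list of rows, each a list of 5 numbers: the opening, from -1 (shut) to 1 (fully open), so that 0 is half open, then the shift along the tool's x, y, z in m, then the turn about the tool's x in rad. In form: [[claw, dx, dy, dz, yaw], ...]. A call has 1 to 20 rows; each row is the pose to reach, as a shift and turn from the pose commanded when the call began, along the tool's axes at that moment; what a row does not reach only later rows make up. A row lasts 1/10 s, in which the tool goes at most 50 mm and 8.59 degrees, less where a joint would pass 70% of its speed; a pose out of reach is approached as far as the arm can. A call with a gripper value outside its range is refused whole. The fingers move at their own pace and stop on an object; FORCE is the grip in N (left out, the last holds). Time passes only in rows, so rows that repeat a pose let the fingers close. It gives the time, the measured TCP pose, the force and the opening at its end, in the units of the state.
- env.observe(): the state, without advancing time (a new reading comes with each control period).
- env.get_image(name): name is "side" or "top"; returns the picture (384x512x3 uint8, red, green, blue); there is no depth.
- env.camera_model(name): a dict with "fx", "fy", "cx", "cy" (pixels), "k1" (the pictures are not rectified: a ray, as slopes to the right and down, at radius r is drawn at 1 + k1 r^2 times it, then the intrinsics apply), "origin" and "orientation" of the camera in the world. Camera axes: x right, y up, looking along -z (the intrinsics and any distortion apply to the point x, -y, -z); pixel columns grow to the right and rows downward; lengths in m; the calibration is good to about 2 mm. A picture is of the moment at which its call begins. camera_model takes no time and is no camera call.
- env.close_job(): hands the job in, once; it reports no verdict.
The state is a dict: "time_s": time; "q": joint angles; "qvel": joint speeds; "joint_efforts": joint torques, N m; "position": TCP position; "tool_rot": TCP orientation; "ft_force": force on the tool from outside, world axes, zero at the start; "wrist_torque": the same for the moment, N m; "grip_width": finger opening in m.
Only numpy, scipy, OpenCV 4.12 (cv2) and the standard library are available. Lean on these libraries where they do the work, as an engineer would, in place of code of your own. Each camera call takes 0.05 s, during which the arm holds its last target.

## Working session

There is one attempt and no reset: what is moved stays moved. The work goes in short steps, Python scripts to look and compute and a shell command to move; the robot and the scene stay as the last step left them, time stands still between calls to the robot, and variables do not carry over. Pictures are saved under pics/ and viewed, and the job is handed in when it is done.

```bash
mkdir -p pics; ls
python3 - <<'E'
from rig import env
import cv2
s=env.observe()
print(s)
for n in("side","top"):
    print(n,env.camera_model(n))
    cv2.imwrite(f"pics/{n}0.png",env.get_image(n)[:,:,::-1])
E
```

```text
pics
{'time_s': 0.0, 'q': array([-8.64757979e+01,  2.18408517e+01,  7.43853821e+01, -9.72208089e-04,
        8.38575631e+01, -1.23348644e+01]), 'qvel': array([-0.03887943,  0.06575893, -0.09169136, -0.01216489,  0.13131915,
        0.05888149]), 'joint_efforts': array([-2.78880783e-03, -4.48460162e+01, -2.31281573e+01, -3.64371126e-04,
        4.74621382e-03, -2.92849018e-05]), 'position': array([ 0.15028446, -0.52878297,  0.24470936]), 'tool_rot': array([[-1.06740952e-04,  9.61936303e-01,  2.73273740e-01],
       [ 1.45872876e-03,  2.73273601e-01, -9.61935243e-01],
       [-9.99998930e-01,  2.95954380e-04, -1.43237363e-03]]), 'ft_force': array([ 0.42205824,  0.16374077, -0.19465757]), 'wrist_torque': array([ 0.01388625, -0.0372813 , -0.039396  ]), 'grip_width': 0.08510360842816295}
side {'fx': 370.9165705799759, 'fy': 370.9165705799759, 'cx': 254.68619794849835, 'cy': 189.89411970876384, 'k1': 0.012005123135663993, 'origin': array([ 0.42673294, -0.78257236,  0.6301268 ]), 'orientation': array([[ 0.97041918,  0.13046357, -0.20314004],
       [-0.24119777,  0.560501  , -0.79225139],
       [ 0.01050025,  0.81781287,  0.57538844]])}
top {'fx': 358.059741433833, 'fy': 358.059741433833, 'cx': 258.68852085965995, 'cy': 190.118336928193, 'k1': -0.015131389281155209, 'origin': array([ 0.46797244, -0.03340499,  0.92582377]), 'orientation': array([[-0.02929089,  0.98935819, -0.1425216 ],
       [-0.99956188, -0.02838466,  0.00838797],
       [ 0.00425328,  0.14270485,  0.98975615]])}
```

View pics/side0.png

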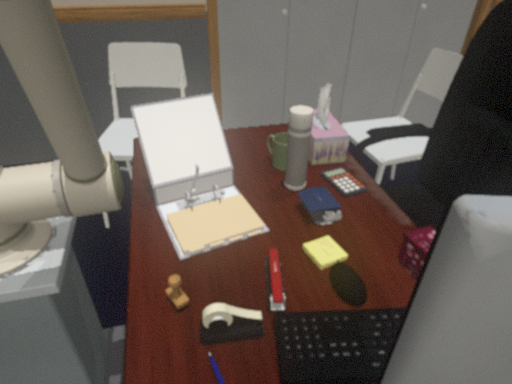

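View pics/top0.png

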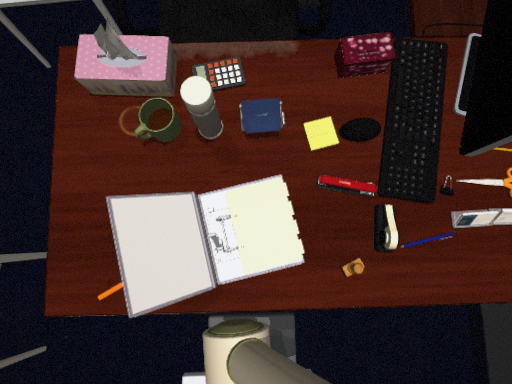

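Run:
```python
import cv2
a=cv2.imread("pics/top0.png")[170:330,90:320]
cv2.imwrite("pics/top0z.png",cv2.resize(a,None,fx=3.4,fy=3.4,interpolation=cv2.INTER_CUBIC))
a=cv2.imread("pics/side0.png")[85:265,120:285]
cv2.imwrite("pics/side0z.png",cv2.resize(a,None,fx=3.3,fy=3.3,interpolation=cv2.INTER_CUBIC))
```

```text
(no output)
```

View pics/top0z.png

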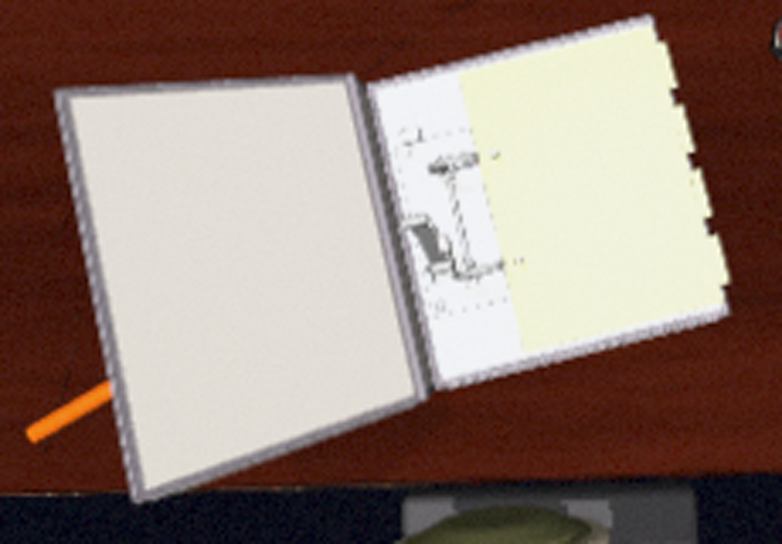

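View pics/side0z.png

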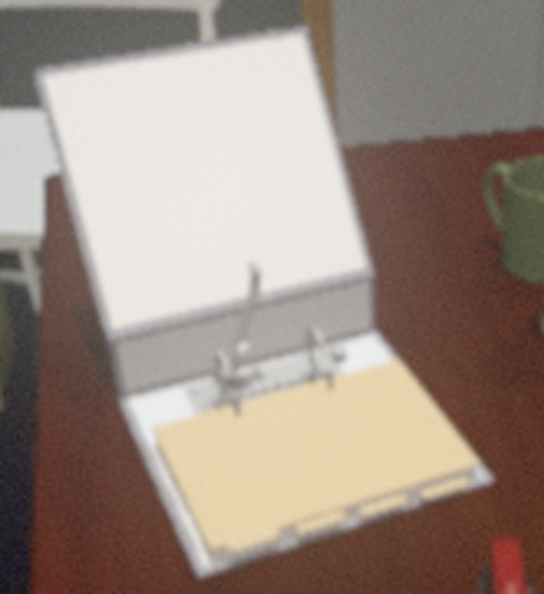

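```bash
cat > h.py <<'E'
import numpy as np
from rig import env
def proj(P,n):
    c=env.camera_model(n); P=np.atleast_2d(P)
    d=(P-c["origin"])@c["orientation"]
    u=np.c_[d[:,0],-d[:,1]]/(-d[:,2:3])
    r2=(u**2).sum(1,keepdims=True); u=u*(1+c["k1"]*r2)
    return u*[c["fx"],c["fy"]]+[c["cx"],c["cy"]]
def world(F,p):
    x,y,t=p[:3]; c,s=np.cos(t),np.sin(t)
    F=np.atleast_2d(F); return F@np.array([[c,-s,0],[s,c,0],[0,0,1]]).T+[x,y,0]
def cov(x,r,a,off=0): # cover point; a=0 shut toward -y
    return [x,.114-r*np.cos(a)+off*np.sin(a)*1,.0635+r*np.sin(a)+off*np.cos(a)]
def lev(r,a,off=.008): # off toward upper face
    return [-.03+r*np.cos(a)-off*np.sin(a),.0865,.016+r*np.sin(a)+off*np.cos(a)]
E
cat > fit.py <<'E'
from h import *
from scipy.optimize import least_squares
T=lambda a,b:np.array([(a+.5)/3.4-.5+90,(b+.5)/3.4-.5+170]); S=lambda a,b:np.array([(a+.5)/3.3-.5+120,(b+.5)/3.3-.5+85])
def pts(p):
    a,l=p[3:]
    h=.117
    return [("top",cov(h,.225,a),T(57,90)),("top",cov(-h,.225,a),T(140,501)),("top",cov(h,0,a),T(353,76)),("top",cov(-h,0,a),T(425,397)),
    ("top",[h,-.1125,.003],T(652,16)),("top",[-h,-.1125,.003],T(727,315)),
    ("side",cov(-h,.225,a),S(40,72)),("side",cov(h,.225,a),S(305,30)),("side",cov(-h,0,a),S(117,332)),("side",cov(h,0,a),S(372,272)),
    ("side",[-h,-.1125,.003],S(203,577)),("side",[h,-.1125,.003],S(493,480)),("side",lev(.097,l,.002),S(254,266))]
def f(p): return np.concatenate([(proj(world(F,p),n)[0]-u) for n,F,u in pts(p)])
r=least_squares(f,[.39,.1,.2,2.3,1.15],loss="soft_l1")
print(r.x.round(4)); print(f(r.x).reshape(-1,2).round(1).tolist())
p=r.x; np.save("p.npy",p)
for k,F in dict(leverend=lev(.095,p[4]),piv=[-.03,.0865,.016],hinge=[0,.114,.0635],edge=cov(0,.225,p[3]),edgeL=cov(-.117,.225,p[3]),edgeR=cov(.117,.225,p[3])).items(): print(k,world(F,p).round(3))
E
python3 fit.py
```

```text
[ 0.5042 -0.0167  0.2155  2.2349  1.2472]
[[-0.1, -0.6], [-1.0, 0.8], [-0.7, -0.8], [-0.2, 0.7], [-0.2, -0.6], [0.9, -0.5], [-1.4, -0.5], [0.9, -1.0], [-2.1, 2.3], [1.2, 0.7], [-0.5, 0.0], [0.8, 0.3], [-0.0, 3.0]]
leverend [[0.478 0.066 0.109]]
piv [[0.456 0.061 0.016]]
hinge [[0.48  0.095 0.064]]
edge [[0.45  0.23  0.241]]
edgeL [[0.336 0.205 0.241]]
edgeR [[0.564 0.255 0.241]]
```

```bash
cat >> h.py <<'E'
def R(): # file axes in world
    p=np.load("p.npy"); c,s=np.cos(p[2]),np.sin(p[2]); return np.array([[c,-s,0],[s,c,0],[0,0,1]])
def tipfile():
    s=env.observe(); p=np.load("p.npy")
    w=s["position"]+s["tool_rot"][:,0]*.014
    return R().T@(w-[p[0],p[1],0])
def shift(F): # tool-axes shift for fingertip centre to get to file point F
    s=env.observe(); return s["tool_rot"].T@(R()@(np.array(F)-tipfile()))
def yawfix(extra=0):
    s=env.observe(); y=s["tool_rot"][:,1]; p=np.load("p.npy")
    return np.arctan2(y[1],y[0])-p[2]+extra
E
python3 - <<'E'
from h import *
p=np.load("p.npy")
for a in (1.05,1.15,1.25):
    for off in (0,.008):
        L=world(lev(.095,a,off),p)
        t=proj(L,"top")[0];s=proj(L,"side")[0]
        print(a,off,((t-[90,170])*3.4).round(),((s-[120,85])*3.3).round(),np.round(lev(.095,a,off),3))
print("yaw",yawfix(),"tip",tipfile())
print(shift([-.04,.0835,.16]), shift([-.03,.0835,.09]))
E
```

```text
1.05 0 [412. 197.] [275. 280.] [0.017 0.086 0.098]
1.05 0.008 [413. 207.] [267. 278.] [0.01  0.086 0.102]
1.15 0 [414. 209.] [265. 278.] [0.009 0.086 0.103]
1.15 0.008 [416. 219.] [256. 277.] [0.002 0.086 0.106]
1.25 0 [416. 222.] [254. 277.] [-0.     0.086  0.106]
1.25 0.008 [418. 233.] [245. 276.] [-0.008  0.086  0.109]
yaw 0.061239775885969794 tip [-0.455245   -0.42454481  0.2307694 ]
[ 0.07153075  0.4455379  -0.48158653] [ 0.14153296  0.45549761 -0.48088379]
```

```bash
python3 -m jog '[[-1,-0.01,0.01,-0.01,0.02],[-1,-0.02,0.03,-0.03,0.04],[-1,-0.02,0.06,-0.06,0.061],[-1,-0.02,0.09,-0.095,0.061],[-1,-0.02,0.12,-0.13,0.061],[-1,-0.02,0.15,-0.165,0.061],[-1,-0.02,0.18,-0.2,0.061],[-1,-0.02,0.21,-0.235,0.061],[-1,-0.02,0.25,-0.27,0.061],[-1,-0.02,0.28,-0.305,0.061],[-1,-0.02,0.31,-0.34,0.061],[-1,-0.02,0.34,-0.375,0.061],[-1,-0.01,0.37,-0.405,0.061],[-1,0,0.40,-0.43,0.061],[-1,0.01,0.42,-0.455,0.061],[-1,0.02,0.435,-0.475,0.061],[-1,0.03,0.445,-0.482,0.061],[-1,0.03,0.445,-0.482,0.061],[-1,0.03,0.445,-0.482,0.061]]'
python3 - <<'E'
from h import *
import cv2
print(tipfile().round(4),yawfix(),env.observe()["ft_force"])
for n,(r0,r1,c0,c1) in dict(side=(50,240,110,290),top=(170,330,90,320)).items():
    a=env.get_image(n)[r0:r1,c0:c1,::-1]; cv2.imwrite(f"pics/{n}1.png",cv2.resize(a,None,fx=3,fy=3,interpolation=cv2.INTER_CUBIC))
E
```

```text
time_s: 2.0
position: [0.4465, 0.0555, 0.2153]
tool_rot: [[-0.001, 0.977, 0.214], [-0.0, 0.214, -0.977], [-1.0, -0.001, 0.0]]
ft_force: [1.0, -0.2, 0.4]
grip_width: 0.0001
[-0.0409  0.0829  0.2013] 1.5768046170011596e-05 [ 0.95589157 -0.16836159  0.37249655]
```

View pics/side1.png

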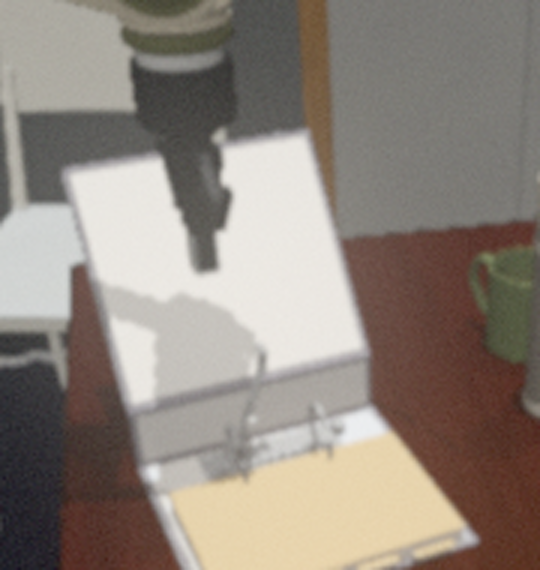

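View pics/top1.png

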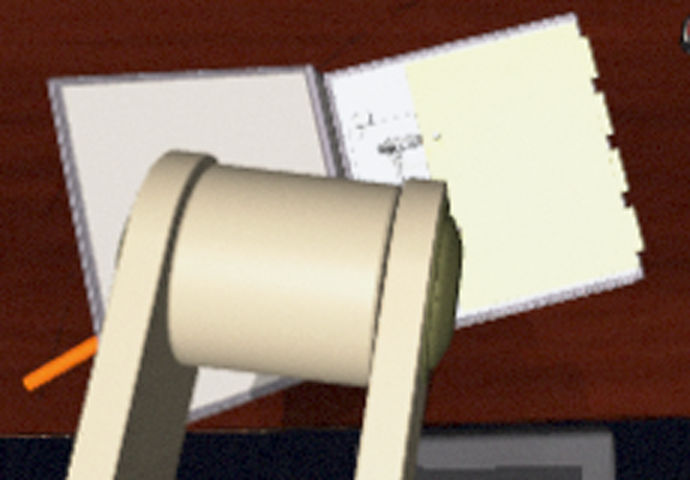

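```bash
python3 - <<'E'
from h import *
t=tipfile()
for a in (1.2,1.1,1,.9,.8,.7,.6,.5,.4,.3,.2,.1,0,-.05,-.1):
    w=np.clip((1.0-a)/.8,0,1)
    C=np.array(lev(.088+.007*w,a,.008)); C[0]-=.011*(1-w); C[1]=.0835
    print(a,C.round(3),shift(C).round(3))
E
python3 -m jog '[[-1,0.02,0,0,0],[-1,0.06,0,0,0],[-1,0.1,0,0,0],[-1,0.115,0,0,0],[-1,0.115,0,0,0],[-1,0.115,0,0,0]]'
```

```text
1.2 [-0.017  0.084  0.101] [ 0.101  0.024 -0.001]
1.1 [-0.008  0.084  0.098] [ 0.104  0.033 -0.001]
1 [-0.     0.084  0.094] [ 0.107  0.041 -0.001]
0.9 [0.009 0.084 0.091] [ 0.111  0.05  -0.001]
0.8 [0.019 0.084 0.086] [ 0.116  0.059 -0.001]
0.7 [0.027 0.084 0.081] [ 0.121  0.068 -0.001]
0.6 [0.036 0.084 0.074] [ 0.128  0.076 -0.001]
0.5 [0.043 0.084 0.067] [ 0.135  0.084 -0.001]
0.4 [0.05  0.084 0.06 ] [ 0.142  0.091 -0.001]
0.3 [0.056 0.084 0.051] [ 0.15   0.097 -0.001]
0.2 [0.062 0.084 0.043] [ 0.159  0.102 -0.001]
0.1 [0.064 0.084 0.033] [ 0.168  0.104 -0.001]
0 [0.065 0.084 0.024] [ 0.178  0.106 -0.001]
-0.05 [0.065 0.084 0.019] [ 0.183  0.106 -0.001]
-0.1 [0.065 0.084 0.014] [ 0.187  0.106 -0.001]
time_s: 2.7
position: [0.4471, 0.0556, 0.1012]
tool_rot: [[0.001, 0.977, 0.213], [-0.0, 0.213, -0.977], [-1.0, 0.001, 0.0]]
ft_force: [0.1, 0.2, 1.2]
grip_width: 0.0002
```

```bash
python3 -m jog '[[-1,0,0.012,0,0],[-1,0,0.024,0,0],[-1,0,0.034,0,0],[-1,0,0.042,0,0],[-1,0,0.05,0,0],[-1,0.001,0.058,0,0],[-1,0.004,0.064,0,0],[-1,0.008,0.069,0,0],[-1,0.013,0.076,0,0],[-1,0.016,0.08,0,0],[-1,0.02,0.084,0,0],[-1,0.024,0.088,0,0],[-1,0.028,0.091,0,0],[-1,0.032,0.094,0,0],[-1,0.036,0.097,0,0]]'
python3 - <<'E'
from h import *
import cv2
print(tipfile().round(4),env.observe()["ft_force"])
for n,(r0,r1,c0,c1) in dict(side=(50,240,110,290)).items():
    a=env.get_image(n)[r0:r1,c0:c1,::-1]; cv2.imwrite(f"pics/{n}2.png",cv2.resize(a,None,fx=3,fy=3,interpolation=cv2.INTER_CUBIC))
E
```

```text
time_s: 4.2
position: [0.5415, 0.077, 0.064]
tool_rot: [[-0.0, 0.977, 0.214], [-0.0, 0.214, -0.977], [-1.0, -0.0, 0.0]]
ft_force: [-2.9, -2.0, 0.1]
grip_width: 0.0002
[0.0565 0.0835 0.05  ] [-2.91866545 -1.97531164  0.12353771]
```

View pics/side2.png

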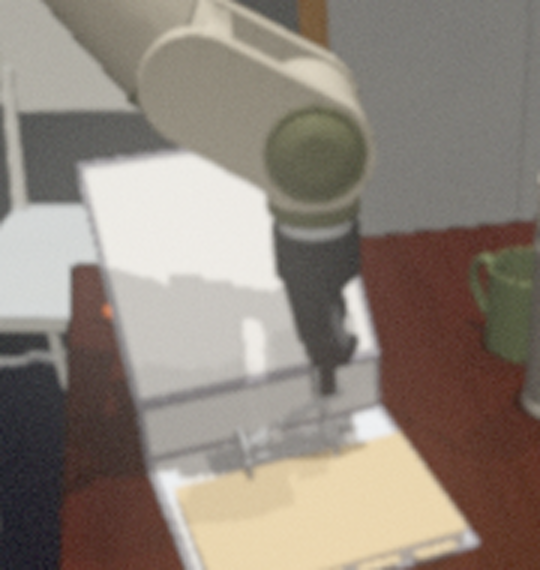

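Run:
```python
from h import *
import cv2
a=env.get_image("side")
p=np.load("p.npy")
for a_ in (.2,.4,.6): print(a_,((proj(world(lev(.095,a_),p),"side")[0]-[150,130])*6).round())
cv2.imwrite("pics/s3.png",cv2.resize(a[130:225,150:270,::-1],None,fx=6,fy=6,interpolation=cv2.INTER_CUBIC))
b=env.get_image("top")
cv2.imwrite("pics/t3.png",cv2.resize(b[170:330,90:320,::-1],None,fx=3.4,fy=3.4,interpolation=cv2.INTER_CUBIC))
```

```text
0.2 [418. 319.]
0.4 [402. 291.]
0.6 [379. 267.]
```

View pics/s3.png

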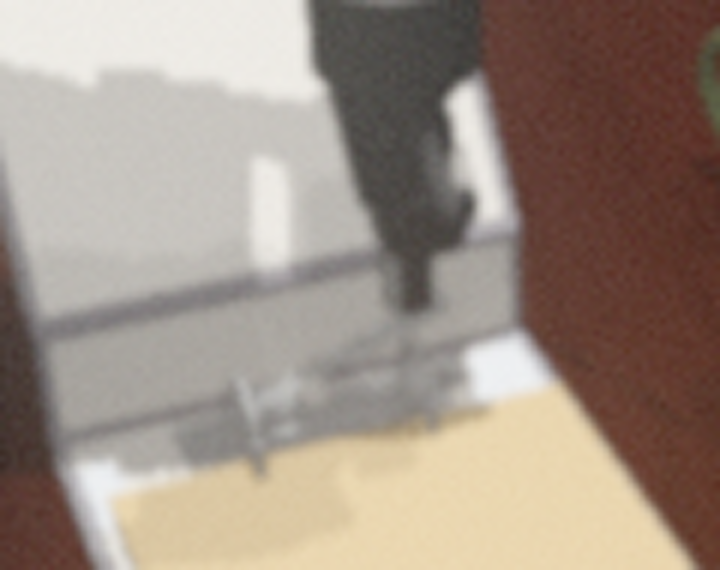

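View pics/t3.png

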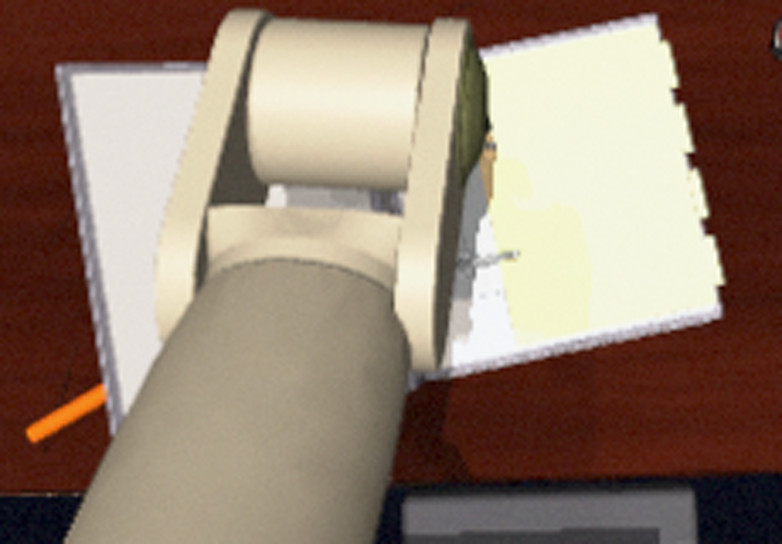

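Run:
```python
from h import *
p=np.load("p.npy"); m=world([0,-.1125,0],p)[0]
p[2]-=.034; q=world([0,-.1125,0],[0,0,p[2]])[0]; p[:2]=(m-q)[:2]; np.save("p.npy",p)
print(p, tipfile().round(4))
for a in (.4,.3,.2,.1,0): print(a,shift(np.array(lev(.097,a,.008))-[0,.002,0]).round(3))
```

```text
[ 0.50794423 -0.01596502  0.18153768  2.23485026  1.24720925] [0.0501 0.0854 0.0502]
0.4 [-0.011  0.006  0.001]
0.3 [-0.002  0.01   0.001]
0.2 [0.007 0.013 0.001]
0.1 [0.017 0.016 0.001]
0 [0.026 0.017 0.002]
```

```bash
python3 -m jog '[[-1,-0.01,0,0,0],[-1,-0.016,0.004,0.001,0],[-1,-0.016,0.012,0.001,0],[-1,-0.01,0.012,0.001,0],[-1,0,0.012,0.001,0],[-1,0.006,0.012,0.001,0],[-1,0.012,0.012,0.001,0],[-1,0.017,0.012,0.001,0],[-1,0.021,0.012,0.001,0],[-1,0.024,0.012,0.001,0]]'
python3 - <<'E'
from h import *
print(tipfile().round(4),env.observe()["ft_force"])
E
```

```text
time_s: 5.35
position: [0.5533, 0.0786, 0.0402]
tool_rot: [[-0.0, 0.977, 0.214], [-0.0, 0.214, -0.977], [-1.0, -0.0, 0.0]]
ft_force: [-2.4, 0.1, 13.4]
grip_width: 0.0
[0.0617 0.0848 0.0262] [-2.43761669  0.11453654 13.35541977]
```

```bash
python3 -m jog '[[-1,0.002,0,0,0],[-1,0.003,0,0,0],[-1,0.003,0,0,0]]'
python3 - <<'E'
from h import *
print(tipfile().round(4),env.observe()["ft_force"])
E
```

```text
time_s: 5.65
position: [0.5536, 0.0786, 0.0393]
tool_rot: [[0.002, 0.977, 0.214], [-0.0, 0.214, -0.977], [-1.0, 0.002, 0.001]]
ft_force: [-6.2, -0.2, 20.4]
grip_width: -0.0003
[0.062  0.0847 0.0253] [-6.1759196  -0.2131351  20.40327164]
```

```bash
python3 -m jog '[[-1,-0.01,0,0,0],[-1,-0.04,0,0,0],[-1,-0.08,0,0,0],[-1,-0.12,0,0,0],[-1,-0.16,-0.02,0,0],[-1,-0.20,-0.05,0,0],[-1,-0.24,-0.08,0,0],[-1,-0.27,-0.1,0,0],[-1,-0.29,-0.12,0,0],[-1,-0.29,-0.12,0,0]]'
python3 - <<'E'
from h import *
import cv2
print(tipfile().round(4),env.observe()["ft_force"])
a=env.get_image("side")
cv2.imwrite("pics/s4.png",cv2.resize(a[80:265,120:290,::-1],None,fx=3.3,fy=3.3,interpolation=cv2.INTER_CUBIC))
b=env.get_image("top")
cv2.imwrite("pics/t4.png",cv2.resize(b[170:330,90:320,::-1],None,fx=3.4,fy=3.4,interpolation=cv2.INTER_CUBIC))
E
```

```text
time_s: 6.65
position: [0.4351, 0.0527, 0.3301]
tool_rot: [[0.005, 0.977, 0.214], [-0.001, 0.214, -0.977], [-1.0, 0.005, 0.002]]
ft_force: [0.5, -1.0, -0.7]
grip_width: -0.0
[-0.0592  0.0807  0.3161] [ 0.50277613 -0.97211312 -0.692279  ]
```

View pics/s4.png

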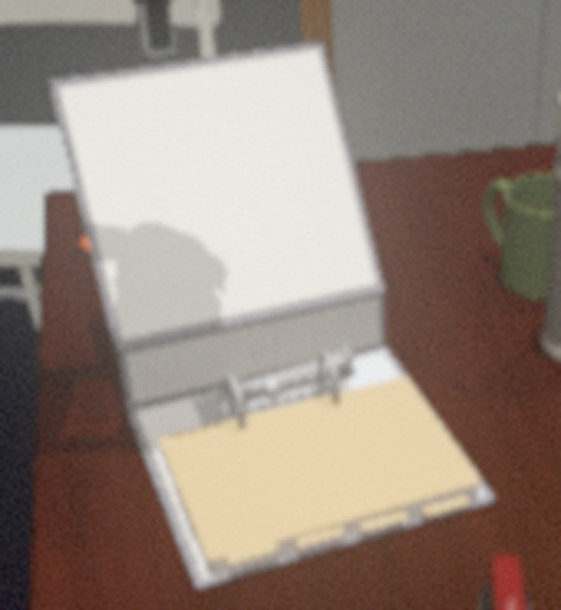

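View pics/t4.png

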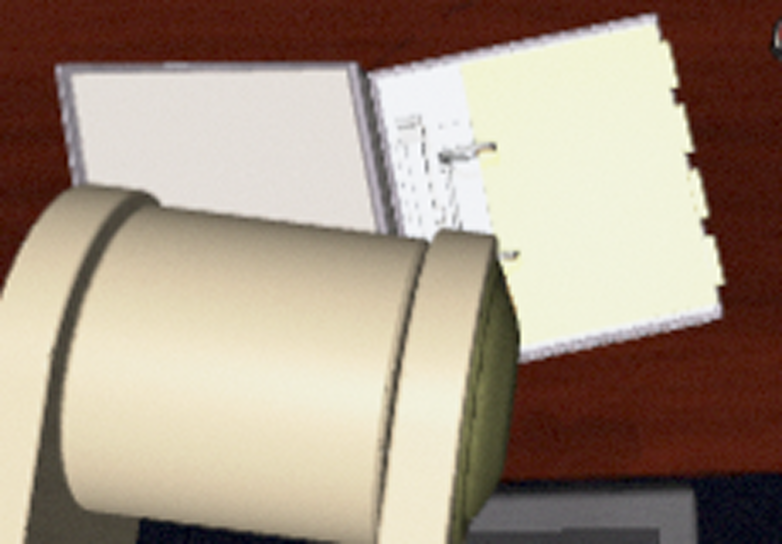

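```bash
cat > fit2.py <<'E'
from h import *
from scipy.optimize import least_squares
T=lambda a,b:np.array([(a+.5)/3.4-.5+90,(b+.5)/3.4-.5+170]); S=lambda a,b:np.array([(a+.5)/3.3-.5+120,(b+.5)/3.3-.5+80])
h=.117
def pts(p):
    a=p[3]
    return [("top",cov(h,.225,a),T(57,65)),("top",cov(h,0,a),T(354,64)),
    ("top",[h,-.1125,.003],T(656,16)),("top",[-h,-.1125,.003],T(721,315)),
    ("side",cov(-h,.225,a),S(53,84)),("side",cov(h,.225,a),S(323,44)),("side",cov(-h,0,a),S(122,342)),("side",cov(h,0,a),S(383,288)),
    ("side",[-h,-.1125,.003],S(203,586)),("side",[h,-.1125,.003],S(494,496))]
def f(p): return np.concatenate([(proj(world(F,p),n)[0]-u) for n,F,u in pts(p)])
r=least_squares(f,[.505,-.015,.18,2.23],loss="soft_l1")
print(r.x.round(4)); print(f(r.x).reshape(-1,2).round(1).tolist())
p=r.x; np.save("p.npy",p)
e=cov(0,.225,p[3]); print("edge",np.round(e,3), "tip",tipfile().round(3),"yaw",yawfix())
for F in ([0,e[1]+.05,.32],[0,e[1]+.05,.225]): print(shift(F).round(3),(world(F,p)).round(3))
E
python3 fit2.py
```

```text
[ 0.5078 -0.0139  0.1769  2.2437]
[[-0.5, -0.1], [-0.7, -0.9], [-0.4, -0.7], [0.2, 0.3], [-0.5, -0.6], [0.0, -0.4], [-1.0, 2.2], [0.9, 0.6], [-1.4, 0.4], [0.8, 1.0]]
edge [0.    0.254 0.239] tip [-0.059  0.078  0.313] yaw 0.0385414682887765
[-0.007  0.068 -0.223] [[0.454 0.286 0.32 ]]
[ 0.088  0.068 -0.223] [[0.454 0.286 0.225]]
```

```bash
python3 -m jog '[[-1,-0.01,0.005,-0.02,0.01],[-1,-0.015,0.015,-0.05,0.02],[-1,-0.015,0.025,-0.08,0.03],[-1,-0.015,0.035,-0.11,0.039],[-1,-0.015,0.045,-0.14,0.039],[-1,-0.01,0.055,-0.17,0.039],[-1,-0.007,0.065,-0.2,0.039],[-1,-0.007,0.068,-0.223,0.039],[-1,0.01,0.068,-0.225,0.039],[-1,0.04,0.068,-0.225,0.039],[-1,0.07,0.068,-0.225,0.039],[-1,0.088,0.068,-0.225,0.039],[-1,0.088,0.068,-0.225,0.039],[-1,0.088,0.068,-0.225,0.039]]'
python3 - <<'E'
from h import *
import cv2
p=np.load("p.npy")
print(tipfile().round(4),yawfix(),env.observe()["ft_force"])
for a in (2.24,2.1,1.9,1.75,1.6,1.45,1.3,1.15,1,.85,.7,.55,.4,.25,.1,0,-.03):
    C=np.array(cov(0,.207,a,.0015)); C[1]+=.0145
    print(a,C.round(3),shift(C).round(3))
a=env.get_image("side")
cv2.imwrite("pics/s5.png",a[:,:,::-1])
E
```

```text
time_s: 8.15
position: [0.4547, 0.2875, 0.2387]
tool_rot: [[-0.002, 0.984, 0.176], [-0.001, 0.176, -0.984], [-1.0, -0.002, 0.0]]
ft_force: [-0.3, -0.1, 0.7]
grip_width: 0.0001
[0.0007 0.306  0.2247] -9.154737637470656e-05 [-0.31935812 -0.14467864  0.70537834]
2.24 [0.    0.258 0.225] [-0.    -0.001  0.048]
2.1 [0.    0.234 0.241] [-0.017 -0.001  0.072]
1.9 [0.    0.197 0.259] [-0.034 -0.001  0.109]
1.75 [0.    0.167 0.267] [-0.042 -0.001  0.139]
1.6 [0.    0.136 0.27 ] [-0.046 -0.001  0.17 ]
1.45 [0.    0.105 0.269] [-0.044 -0.001  0.201]
1.3 [0.    0.075 0.263] [-0.039 -0.001  0.231]
1.15 [0.    0.045 0.253] [-0.028 -0.001  0.261]
1 [0.    0.018 0.238] [-0.014 -0.001  0.288]
0.85 [ 0.    -0.007  0.22 ] [ 0.005 -0.001  0.313]
0.7 [ 0.    -0.029  0.198] [ 0.027 -0.001  0.335]
0.55 [ 0.    -0.047  0.173] [ 0.052 -0.001  0.353]
0.4 [ 0.    -0.062  0.145] [ 0.079 -0.001  0.368]
0.25 [ 0.    -0.072  0.116] [ 0.109 -0.001  0.378]
0.1 [ 0.    -0.077  0.086] [ 0.139 -0.     0.383]
0 [ 0.    -0.078  0.065] [ 0.16  -0.     0.384]
-0.03 [ 0.    -0.078  0.059] [ 0.166 -0.     0.384]
```

View pics/s5.png

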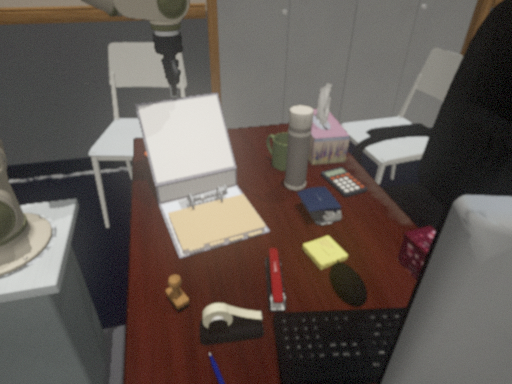

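```bash
python3 -m jog '[[-1,0,0,0.012,0],[-1,0,0,0.024,0],[-1,-0.002,0,0.032,0],[-1,-0.004,0,0.04,0],[-1,-0.007,0,0.048,0],[-1,-0.01,0,0.057,0],[-1,-0.013,0,0.066,0],[-1,-0.018,0,0.075,0],[-1,-0.023,0,0.085,0],[-1,-0.028,0,0.095,0],[-1,-0.032,0,0.105,0],[-1,-0.035,0,0.115,0],[-1,-0.038,0,0.125,0],[-1,-0.041,0,0.135,0],[-1,-0.043,0,0.145,0],[-1,-0.045,0,0.155,0]]'
python3 - <<'E'
from h import *
import cv2
print(tipfile().round(4),env.observe()["ft_force"])
a=env.get_image("side")
cv2.imwrite("pics/s6.png",cv2.resize(a[20:290,100:400,::-1],None,fx=2,fy=2))
E
```

```text
time_s: 9.8
position: [0.4816, 0.1337, 0.2842]
tool_rot: [[-0.001, 0.984, 0.176], [-0.0, 0.176, -0.984], [-1.0, -0.001, -0.0]]
ft_force: [-0.5, 0.6, -0.4]
grip_width: -0.0001
[0.0003 0.1499 0.2702] [-0.52580528  0.62881655 -0.42220431]
```

View pics/s6.png

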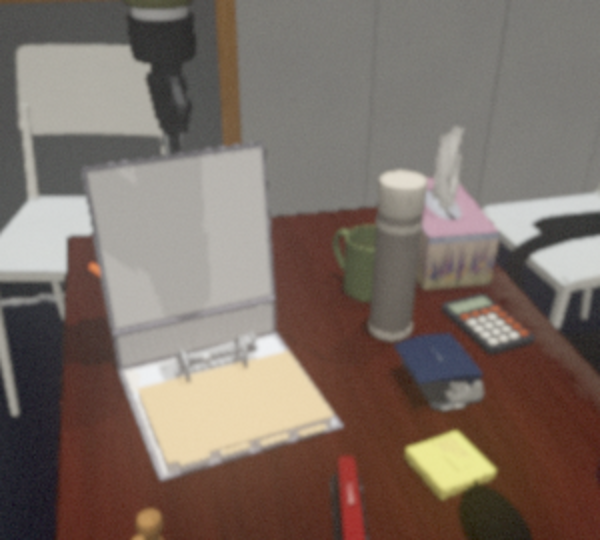

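```bash
python3 -m jog '[[-1,-0.001,0,0.008,0],[-1,-0.001,0,0.016,0],[-1,-0.001,0,0.026,0],[-1,0,0,0.036,0],[-1,0.001,0,0.046,0],[-1,0.002,0,0.056,0],[-1,0.004,0,0.066,0],[-1,0.006,0,0.076,0],[-1,0.009,0,0.086,0],[-1,0.013,0,0.096,0],[-1,0.017,0,0.106,0],[-1,0.022,0,0.116,0],[-1,0.027,0,0.125,0],[-1,0.032,0,0.134,0],[-1,0.038,0,0.142,0],[-1,0.044,0,0.15,0],[-1,0.05,0,0.158,0],[-1,0.056,0,0.164,0]]'
python3 - <<'E'
from h import *
import cv2
print(tipfile().round(4),env.observe()["ft_force"])
a=env.get_image("side")
cv2.imwrite("pics/s7.png",cv2.resize(a[20:290,100:400,::-1],None,fx=2,fy=2))
E
```

```text
time_s: 11.65
position: [0.5106, -0.0275, 0.2278]
tool_rot: [[-0.0, 0.984, 0.176], [-0.0, 0.176, -0.984], [-1.0, -0.0, 0.0]]
ft_force: [0.5, 0.1, 0.7]
grip_width: -0.0001
[ 0.0004 -0.0139  0.2138] [0.53944889 0.08816656 0.65942964]
```

View pics/s7.png

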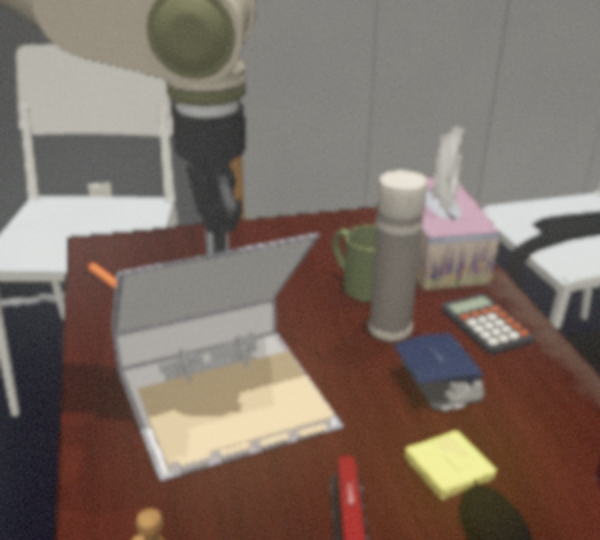

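```bash
python3 -m jog '[[-1,0.008,0,0.008,0],[-1,0.016,0,0.016,0],[-1,0.024,0,0.022,0],[-1,0.032,0,0.028,0],[-1,0.041,0,0.034,0],[-1,0.05,0,0.04,0],[-1,0.059,0,0.045,0],[-1,0.068,0,0.049,0],[-1,0.078,0,0.053,0],[-1,0.088,0,0.056,0],[-1,0.098,0,0.059,0],[-1,0.108,0,0.061,0],[-1,0.118,0,0.063,0],[-1,0.128,0,0.064,0],[-1,0.136,0,0.065,0],[-1,0.142,0,0.065,0],[-1,0.146,0,0.065,0],[-1,0.149,0,0.065,0]]'
python3 - <<'E'
from h import *
print(tipfile().round(4),env.observe()["ft_force"])
E
```

```text
time_s: 13.5
position: [0.5219, -0.0907, 0.0791]
tool_rot: [[-0.0, 0.984, 0.176], [0.0, 0.176, -0.984], [-1.0, -0.0, -0.0]]
ft_force: [0.0, -0.2, 0.7]
grip_width: -0.0001
[ 0.0004 -0.0781  0.0651] [ 0.03695675 -0.22798215  0.67097494]
```

```bash
python3 -m jog '[[-1,0.001,0,0,0],[-1,0.002,0,0,0],[-1,0.002,0,0,0]]'; python3 -m jog '[[-1,0.001,0,0,0],[-1,0.002,0,0,0],[-1,0.002,0,0,0]]'
```

```text
time_s: 13.8
position: [0.5219, -0.0907, 0.0788]
tool_rot: [[0.001, 0.984, 0.176], [-0.001, 0.176, -0.984], [-1.0, 0.001, 0.001]]
ft_force: [-4.9, 1.0, 13.3]
grip_width: -0.0001
time_s: 14.1
position: [0.5221, -0.0908, 0.0785]
tool_rot: [[0.002, 0.984, 0.176], [-0.001, 0.176, -0.984], [-1.0, 0.002, 0.002]]
ft_force: [-9.7, 2.3, 30.4]
grip_width: -0.0001
```

```bash
python3 -m jog '[[-1,-0.01,0,0,0],[-1,-0.04,0,0,0],[-1,-0.08,0,0,0],[-1,-0.12,0,0,0],[-1,-0.16,-0.03,0.03,0],[-1,-0.19,-0.06,0.06,0],[-1,-0.2,-0.09,0.1,0],[-1,-0.2,-0.12,0.14,0],[-1,-0.2,-0.15,0.18,0],[-1,-0.2,-0.18,0.22,0],[-1,-0.2,-0.2,0.24,0],[-1,-0.2,-0.2,0.24,0],[-1,-0.2,-0.2,0.24,0]]'
python3 - <<'E'
from h import *
import cv2
p=np.load("p.npy"); print(env.observe()["ft_force"])
for n in("side","top"):
    a=env.get_image(n)[:,:,::-1].copy()
    c0,c1,r0,r1=(100,350,130,300) if n=="side" else (90,340,150,330)
    z=cv2.resize(a[r0:r1,c0:c1],None,fx=3,fy=3,interpolation=cv2.INTER_CUBIC)
    q=[[s*.117,y,zz] for s in(-1,1) for y,zz in((-.111,.065),(.114,.065),(-.1125,.0))]
    for u in proj(world(q,p),n): cv2.circle(z,tuple(int(v) for v in (u-[c0,r0])*3),3,(0,0,255),1)
    cv2.imwrite(f"pics/{n}8.png",z)
E
```

```text
time_s: 15.4
position: [0.3669, -0.3624, 0.2752]
tool_rot: [[0.0, 0.985, 0.174], [0.001, 0.174, -0.985], [-1.0, 0.0, -0.0]]
ft_force: [0.2, 0.4, -0.2]
grip_width: -0.0001
[ 0.21755177  0.42273779 -0.17293068]
```

View pics/side8.png

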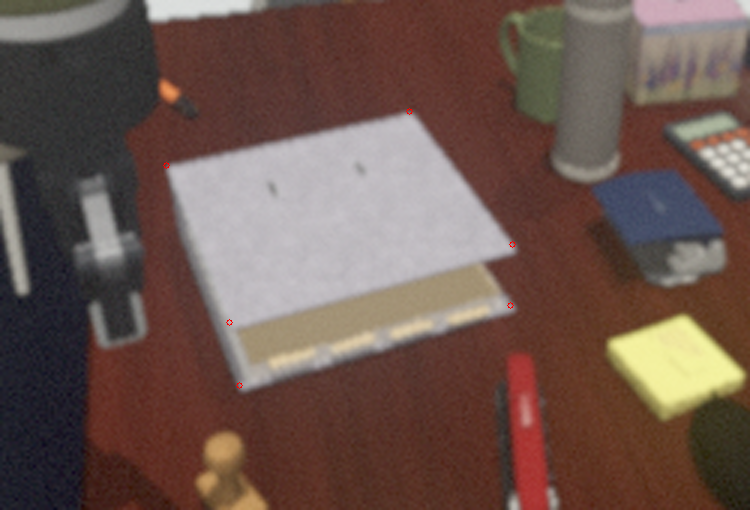

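View pics/top8.png

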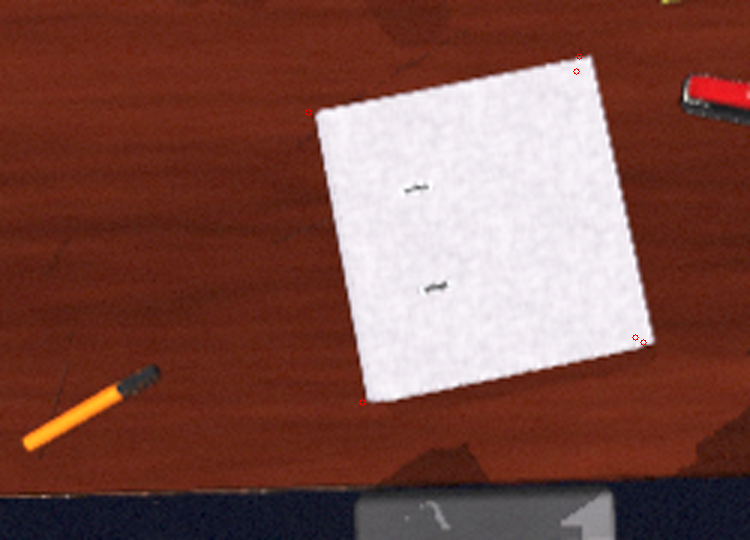

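Run:
```python
from rig import env
print(env.close_job(), env.observe()["time_s"])
```

```text
the job is handed in; nothing more can be done
the job is handed in; nothing more can be done
```

The file is shut. I pushed the lever down first, then tipped the front cover over from behind and pressed it shut, and handed the job in about 15.5 s into the 58 s limit. Nothing was picked up; the fingers stayed closed throughout.

- **Lever:** It met a firm stop at about 20 N with its end 25 mm above the desk (24 mm expected when shut). The picture after lifting off showed it flat and the arches on the posts. The closed cover now hides it, so that was its last check.
- **Cover:** It met a hard stop at about 30 N with its top at 64.5 mm (65 mm expected). In the last side picture its corners lie within about 2 px of where a fully shut cover should be.
- **File position:** Pushing the lever turned the file by about 2° and moved the spine side about 7 mm. The last top picture put the cover's corners a further 2 to 4 px off (up to about 9 mm at one corner), so it probably slid a few millimetres more. It is still flat on the desk and close to where it lay.
- **Other things:** The bystanders visible in the last side picture looked undisturbed. I did not measure their positions before and after.

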